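# Sort out the linear guide that binds

### The job

Before the three linear guides on the sloping rack go into a printer, run each carriage up its rail as far as it will go, without forcing it, and leave it there. Every guide that runs freely stays in its place on the rack, its carriage up against the upper stop; take the guide whose carriage jams on the way off the rack and put it down gently in the red reject tray, lying flat on the underside of its rail. Leave the other things on the bench where they are.

Things in the scene. Friction and masses are not known exactly. Their poses are not given: they have to be found in the camera images.
- rack: Fixed sloping rack, 262 mm wide (y), 215 deep (x): plywood board on a frame. Origin on the bench under the board's centre; x level, from the low edge (on the robot's left) to the high one, z up. The board rises to +x at 30 degrees, its face 88 mm above the origin. Lanes up the slope at y = +80, 0, -80 mm each hold a guide, its ends in notches of black strips 12 mm high; 1.5 mm end play.
- guide_1: One of three look-alike linear guides, in any lane, sound or binding: loose steel rail 200 x 15 x 15 mm (x, y, z), 0.29 kg, a 12 mm long, 25.5 mm high orange-topped stop plug at each end, a carriage between. Origin: centre of the rail's underside; x along the rail (up the slope), z out of its top (on the rack square to the board, 30 degrees from vertical, leaning down the slope).
- carriage_1 (a joint): Carriage of guide 1: m along the rail, 0 at the lower stop, 0.115 at the upper, growing up the slope. Starts at 0 to 0.025. A sound one takes about 2 N to slide besides its weight, stays where it is left (on the slope too) and runs the full 0.115; one that binds drags at about 6 N and jams hard before half way.
- carriage_1_top (a point): Centre of the top face of carriage 1: steel block with green end caps, 61 mm long (x), 34 mm wide (y; grip it across this), top 28 mm and lower edge 4.5 mm above the rail's underside, 0.18 kg. Axes as the guide's. At joint value q it lies at x = q - 0.0575 m, z = 0.028 m in the guide's frame.
- guide_2: One of three look-alike linear guides, in any lane, sound or binding: loose steel rail 200 x 15 x 15 mm (x, y, z), 0.29 kg, a 12 mm long, 25.5 mm high orange-topped stop plug at each end, a carriage between. Origin: centre of the rail's underside; x along the rail (up the slope), z out of its top (on the rack square to the board, 30 degrees from vertical, leaning down the slope).
- carriage_2 (a joint): Carriage of guide 2: m along the rail, 0 at the lower stop, 0.115 at the upper, growing up the slope. Starts at 0 to 0.025. A sound one takes about 2 N to slide besides its weight, stays where it is left (on the slope too) and runs the full 0.115; one that binds drags at about 6 N and jams hard before half way.
- carriage_2_top (a point): Centre of the top face of carriage 2: steel block with green end caps, 61 mm long (x), 34 mm wide (y; grip it across this), top 28 mm and lower edge 4.5 mm above the rail's underside, 0.18 kg. Axes as the guide's. At joint value q it lies at x = q - 0.0575 m, z = 0.028 m in the guide's frame.
- guide_3: One of three look-alike linear guides, in any lane, sound or binding: loose steel rail 200 x 15 x 15 mm (x, y, z), 0.29 kg, a 12 mm long, 25.5 mm high orange-topped stop plug at each end, a carriage between. Origin: centre of the rail's underside; x along the rail (up the slope), z out of its top (on the rack square to the board, 30 degrees from vertical, leaning down the slope).
- carriage_3 (a joint): Carriage of guide 3: m along the rail, 0 at the lower stop, 0.115 at the upper, growing up the slope. Starts at 0 to 0.025. A sound one takes about 2 N to slide besides its weight, stays where it is left (on the slope too) and runs the full 0.115; one that binds drags at about 6 N and jams hard before half way.
- carriage_3_top (a point): Centre of the top face of carriage 3: steel block with green end caps, 61 mm long (x), 34 mm wide (y; grip it across this), top 28 mm and lower edge 4.5 mm above the rail's underside, 0.18 kg. Axes as the guide's. At joint value q it lies at x = q - 0.0575 m, z = 0.028 m in the guide's frame.
- reject_tray: Fixed open red tray, 270 mm long (its x), 150 mm wide (its y), 32 mm high, walls and floor 4 mm thick. Origin at the centre of its underside, z up.
- caliper: Bystander: digital caliper, 220 mm long, lying in front. Origin at the centre of its underside.
- cutters_blue: Bystander: blue-handled flush cutters, 136 mm long, lying in front. Origin at the centre of its underside.
- ipa_bottle: Bystander: white wash bottle with blue tip, 63 mm across, 176 mm high, at the back. Origin at the centre of its underside.

How it is judged:
By the outcome, as a careful person would: the job done as asked, in the order asked, and still so for the second after the job is handed in, with the robot touching nothing.
It also fails if it takes over 61 s, if anything falls off the work surface, if the arm or the gripper's body presses on something with over 40 N, if the wrist force passes 120 N, or if a joint passes its speed limit or range.

### The arm

A 6-joint arm with a two-finger parallel gripper is mounted at the origin on a cart in front of the work surface, level with it; the furniture and walls round the work are solid. World frame = base frame: x ahead of the robot, y to its left, z up, the work surface at z = 0. Lengths are in mm, angles in rad, forces in N, time in s.
With the tool pointing down it reaches from about 350 to 875 mm from the base axis. Payload 4.2 kg.
Tool frame: the origin (TCP) lies midway between the tips of the shut fingers; the grasp point (between the pads) lies 19 mm behind it; z points along the fingers, y is the line along which they close (so a half turn about z gives the same grasp; the last joint's range is limited). The gripper opens to 85 mm and grips with 20 to 120 N. Pads are 22 mm wide; open, the fingers measure 114 mm over their backs; the gripper's body (76 mm by 85 mm) begins 54 mm behind the grasp point. The pads swing forward as they close: fully open they stand 13 mm farther back than shut.
Start: joints at [1.417, 0.385, 0.008, 0, -1.194, -0.259], TCP at [250.701, 572.493, 231.312] pointing down, gripper open.
Joint ranges: [-3.14, 3.14], [-1.21, 2.06], [-1.07, 1.41], [-3.16, 2.05], [-2.99, -0.16], [-3.1, 3.1]. Speed limits (rad/s): [2.79, 2.79, 3.14, 3.14, 3.14, 3.14].

### API

Orientations are given as a unit quaternion [x, y, z, w].
In Python, from bench import * gives the robot as it stands.
- The arm moves only by the tool drive_tool, never from a script. Its argument "plan" is a list that holds one entry, the list of rows, each a list of 5 numbers: the closure, from -1 (fully open) to 1 (shut), then the shift along the world's x, y, z in mm, then the turn about the world's z in degrees. A call has 1 to 20 rows; each row shifts and turns the commanded pose from where the row before left it; what a row does not reach is not made up. A row lasts 1/12 s, in which the tool goes at most 41.7 mm and 7.16 degrees, less where a joint would pass 70% of its speed; a pose out of reach is approached as far as the arm can. A call is refused whole if a number of a shift passes 41.7 or a number of a turn 7.16, either way. A call with a gripper value outside its range is refused whole. The fingers move at their own pace and stop on an object; the grip force is fixed at half the most. Time passes only in rows, so rows that do not move let the fingers close. It gives the time, the measured TCP pose, the force, the opening and the grip force at its end, in the units of the state.
- read_state(): the state, without advancing time (a new reading comes with each control period).
- get_image(name): name is "scene" or "top" or "wrist"; returns (picture, depth): 420x560x3 uint8, red, green, blue; 420x560 float32, mm along the optical axis (not along the pixel's ray), 0 where there is no reading.
- camera_model(name): a dict with "fx", "fy", "cx", "cy" (pixels), "R" (3x3) and "t" (3): a world point X has camera coordinates R X + t; the wrist camera has in their place "mount" (4x4, takes a point from camera to tool coordinates, whose origin is the TCP and whose axes are the flange's). Camera axes: x right, y down, z forward; pixel columns grow to the right and rows downward; lengths in mm; the calibration is good to about 2 mm. A picture is of the moment at which its call begins: read the wrist's pose just before it. camera_model takes no time and is no camera call.
- job_done(): hands the job in; it is judged then, once.
The state is a dict: "clock": time; "joints": joint angles; "joint_vel": joint speeds; "joint_efforts": joint torques, N m; "position": TCP position; "ee_rot": TCP orientation; "contact_force": force on the tool from outside, world axes, zero at the start; "wrist_torque": the same for the moment, N m; "gripper_width": finger opening in mm; "grasp_force": force on a finger pad.
Only numpy, scipy, OpenCV 4.12 (cv2) and the standard library are available. Lean on these libraries where they do the work, as an engineer would, in place of code of your own. Each camera call takes 0.05 s, during which the arm holds its last target. There are 200 camera calls.

## Working session

There is one attempt and no reset: what is moved stays moved. The work goes in short steps, Python scripts to look and compute and a tool call to move; the robot and the scene stay as the last step left them, time stands still between calls to the robot, and variables do not carry over. Pictures are saved under pics/ and viewed, at most 10 in all, crops included, and the job is handed in when it is done.

Besides the shell and the picture viewer there is one more tool, called after "Request:" by a JSON object that holds its "api" and its "payload", one argument or row to a line. drive_tool: Moves the arm, as the interface text tells. Its arguments: {"type":"object","properties":{"plan":{"type":"array"}},"required":["plan"]}

```bash
mkdir -p pics; ls
python3 - <<'E'
from bench import *
import numpy as np,cv2
s=read_state();print(s)
for n in("scene","top"):
    im,d=get_image(n);cv2.imwrite(f"pics/{n}0.png",im[...,::-1]);np.savez(f"{n}0.npz",im=im,d=d)
    print(n,camera_model(n))
print(camera_model("wrist"))
E
```

```text
pics
{'clock': 0.0, 'joints': array([ 1.41661172e+00,  3.85570154e-01,  6.61926489e-03, -5.01948774e-04,
       -1.19399503e+00, -2.58591996e-01]), 'joint_vel': array([-0.00073306,  0.00068072, -0.00082416, -0.0004458 , -0.00054288,
        0.00050285]), 'joint_efforts': array([ 3.81654627e-04, -3.92293596e+01,  1.88398898e+01,  4.18622106e+00,
       -4.59960167e-03, -1.60018068e-06]), 'position': array([250.47324915, 571.97591434, 230.21036898]), 'ee_rot': array([ 9.78757857e-01, -2.05016700e-01, -1.76867680e-04,  1.08550224e-03]), 'contact_force': array([-0.17133134,  0.40732833,  0.22883259]), 'wrist_torque': array([ 0.01244789, -0.00415076,  0.00987489]), 'grasp_force': 0.0, 'gripper_width': 85.32798099182132}
scene {'fx': 470.82273900530777, 'fy': 470.82273900530777, 'cx': 285.8832236222636, 'cy': 210.02929862988168, 'R': array([[ 0.76010688, -0.64964484, -0.01411084],
       [-0.49780575, -0.56821789, -0.65522352],
       [ 0.41764454,  0.50506436, -0.75530327]]), 't': array([-393.41372277,  367.62744225,  775.01570732])}
top {'fx': 428.80905810083, 'fy': 428.80905810083, 'cx': 276.7589225680355, 'cy': 208.02967656471458, 'R': array([[ 0.04618039, -0.99892047, -0.0050271 ],
       [-0.97384111, -0.04389897, -0.22294926],
       [ 0.22248789,  0.01519148, -0.97481709]]), 't': array([   4.56602134,  591.10666275, 1041.19120036])}
{'fx': 293.7396653121506, 'fy': 293.7396653121506, 'cx': 278.99071796020826, 'cy': 204.7905849219548, 'mount': array([[-2.09402199e-04, -9.63379847e-01, -2.68140310e-01,
         6.80019857e+01],
       [ 9.99999601e-01,  3.10999884e-05, -8.92678977e-04,
         1.24380265e+00],
       [ 8.68328097e-04, -2.68140390e-01,  9.63379456e-01,
        -1.43310785e+02],
       [ 0.00000000e+00,  0.00000000e+00,  0.00000000e+00,
         1.00000000e+00]])}
```

View pics/top0.png

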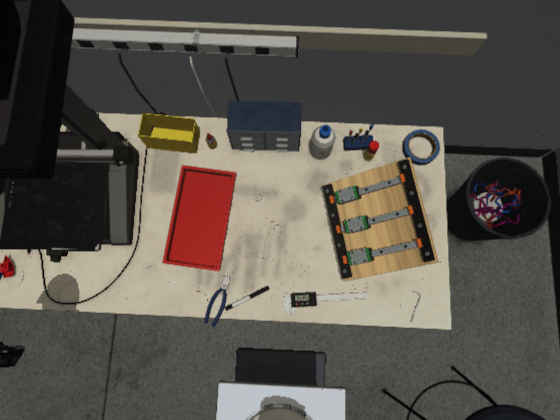

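View pics/scene0.png

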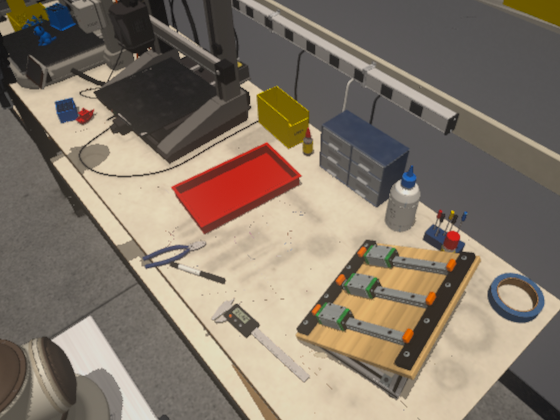

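The top view shows the rack at about (380,220), rising to the right (world -y), with six orange plugs and three carriages near its low end. The red tray is at about (200,218). The caliper is at (325,298), the cutters at (217,300) and the bottle at (322,140). The scene view shows the same layout.

```bash
cat > h.py <<'E'
import numpy as np,cv2
from bench import *
from scipy.optimize import least_squares
C={n:camera_model(n) for n in("scene","top")}
def proj(n,X):
    c=C[n];p=np.atleast_2d(X)@c["R"].T+c["t"];return np.c_[c["fx"]*p[:,0]/p[:,2]+c["cx"],c["fy"]*p[:,1]/p[:,2]+c["cy"]]
def ray(n,uv,p0,nrm):
    c=C[n];uv=np.atleast_2d(uv);d=np.c_[(uv[:,0]-c["cx"])/c["fx"],(uv[:,1]-c["cy"])/c["fy"],np.ones(len(uv))]@c["R"]
    o=-c["R"].T@c["t"];return o+d*(((p0-o)@nrm)/(d@nrm))[:,None]
def blobs(im,lo,hi,amin):
    m=cv2.inRange(cv2.cvtColor(im,cv2.COLOR_RGB2HSV),lo,hi)
    k,_,st,ce=cv2.connectedComponentsWithStats(m);return m,[(ce[i],st[i,4]) for i in range(1,k) if st[i,4]>=amin]
def rackR(yaw):
    c,s=np.cos(yaw),np.sin(yaw);a=np.pi/6
    return np.array([[c,-s,0],[s,c,0],[0,0,1]])@np.array([[np.cos(a),0,-np.sin(a)],[0,1,0],[np.sin(a),0,np.cos(a)]])
E
python3 - <<'E'
from h import *
for n in("scene","top"):
    im=np.load(n+"0.npz")["im"]
    for nm,lo,hi,a in(("or",(6,150,120),(16,255,255),6),("gr",(55,80,50),(85,255,255),4)):
        m,b=blobs(im,lo,hi,a);print(n,nm,[(np.round(c,1).tolist(),int(k)) for c,k in b])
im=np.load("top0.npz")["im"]
m=cv2.inRange(cv2.cvtColor(im,cv2.COLOR_RGB2HSV),(0,150,60),(5,255,255))|cv2.inRange(cv2.cvtColor(im,cv2.COLOR_RGB2HSV),(174,150,60),(180,255,255))
c=max(cv2.findContours(m,0,1)[0],key=cv2.contourArea)
q=cv2.approxPolyDP(c,6,True)[:,0];print(q.tolist());w=ray("top",q.astype(float),np.array([0,0,32.]),np.array([0,0,1.]))
w=w.round(1);print(w.tolist(),w.mean(0),np.linalg.norm(w-np.roll(w,1,0),axis=1))
E
python3 -c "
import numpy as np,cv2
im=np.load('top0.npz')['im'][155:285,315:445];im2=np.load('scene0.npz')['im'][230:400,290:490]
a=cv2.resize(im,None,fx=3.5,fy=3.5);b=cv2.resize(im2,(400,340));o=np.zeros((460,860,3),'u1');o=np.zeros((460,800,3),np.uint8);a=cv2.resize(im,(400,400));o[:400,:400]=a;o[:340,400:]=b
cv2.imwrite('pics/c0.png',o[...,::-1])"
```

```text
scene or [([361.5, 251.0], 61), ([450.8, 264.0], 85), ([340.2, 278.9], 73), ([430.5, 297.4], 97), ([315.8, 308.8], 58), ([229.8, 315.2], 6), ([407.6, 334.9], 112)]
scene gr [([368.0, 250.1], 25), ([389.3, 253.9], 45), ([349.0, 278.8], 36), ([370.7, 284.1], 53), ([320.7, 309.3], 31), ([342.3, 315.3], 58)]
top or [([401.9, 177.5], 29), ([331.3, 198.9], 26), ([410.2, 209.2], 32), ([337.6, 228.7], 25), ([418.8, 242.8], 32), ([344.4, 259.5], 28)]
top gr [([355.1, 192.1], 42), ([337.1, 197.2], 32), ([364.5, 221.8], 46), ([346.0, 226.5], 34), ([367.8, 254.0], 45), ([349.0, 258.4], 36)]
[[182, 166], [163, 262], [218, 270], [235, 173]]
[[704.2, 296.1, 32.0], [441.4, 320.4, 32.0], [427.3, 176.1, 32.0], [690.7, 150.0, 32.0]] [565.9  235.65  32.  ] [146.72239093 263.92106775 144.98724082 264.6899507 ]
```

View pics/c0.png

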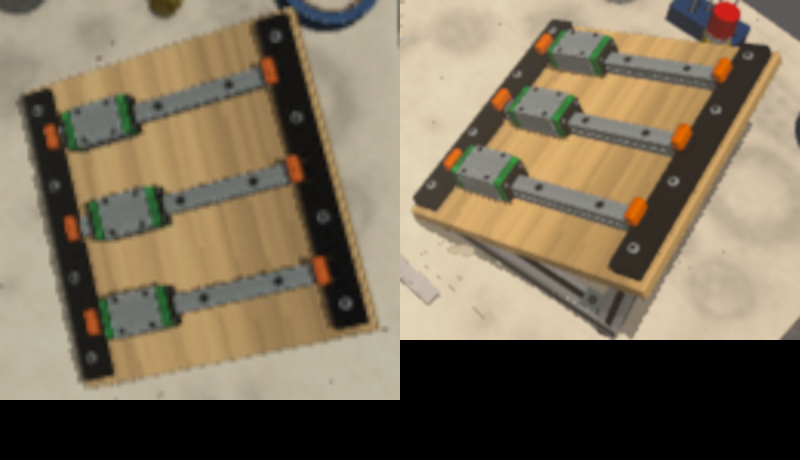

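The crops show all six plugs and three carriages clearly; the carriages sit at or near their lower stops. I'll fit the rack pose to the plug centroids.

Run:
```python
from h import *
top=np.array([[331.3,198.9],[401.9,177.5],[337.6,228.7],[410.2,209.2],[344.4,259.5],[418.8,242.8]])
sc=np.array([[361.5,251],[450.8,264],[340.2,278.9],[430.5,297.4],[315.8,308.8],[407.6,334.9]])
L=np.array([[s*94,y,23.] for y in(80,0,-80) for s in(-1,1)])
def pts(p,L):return L@rackR(p[2]).T+np.array([p[0],p[1],88])
for use in("top","scene","both"):
    f=lambda p:np.r_[(proj("top",pts(p,L))-top).ravel()*(use!="scene"),(proj("scene",pts(p,L))-sc).ravel()*(use!="top")]
    r=least_squares(f,[600,-200,-1.3],x_scale=[100,100,.1]);print(use,r.x.round(3),np.abs(r.fun).max().round(2), np.sqrt((r.fun**2).mean()))
p=r.x
gt=np.array([[[337.1,197.2],[355.1,192.1]],[[346,226.5],[364.5,221.8]],[[349,258.4],[367.8,254]]])
gs=np.array([[[368,250.1],[389.3,253.9]],[[349,278.8],[370.7,284.1]],[[320.7,309.3],[342.3,315.3]]])
R=rackR(p[2]);o=np.array([p[0],p[1],88])
for n,g,h in(("top",gt,26),("scene",gs,22)):
  for k in range(3):
    w=(ray(n,g[k],o+R@[0,0,h],R[:,2])-o)@R;print(n,k,w.round(1).tolist(),"q",w[:,0].mean()+57.5)
print(R.round(4).tolist(),np.degrees(p[2]))
# depth check of board top
d=np.load("top0.npz")["d"]
for uv in[(375,207),(385,235)]:
    c=C["top"];z=d[uv[1],uv[0]];X=(np.array([(uv[0]-c["cx"])/c["fx"]*z,(uv[1]-c["cy"])/c["fy"]*z,z])-c["t"])@c["R"];print(X,((X-o)@R).round(1))
s=read_state();import scipy.spatial.transform as t;print(t.Rotation.from_quat(s["ee_rot"]).as_matrix().round(3))
```

```text
top [ 565.166 -217.587   -1.344] 0.34 0.10105006632057814
scene [ 564.574 -218.781   -1.345] 0.41 0.14977073142427944
both [ 564.857 -218.359   -1.344] 0.46 0.28272713566028684
top 0 [[-76.8, 79.8, 26.0], [-27.1, 79.0, 26.0]] q 5.577285489377267
top 1 [[-70.4, 0.0, 26.0], [-20.8, -0.5, 26.0]] q 11.898509409062534
top 2 [[-80.9, -79.9, 26.0], [-31.0, -79.6, 26.0]] q 1.5358805006405518
scene 0 [[-81.6, 85.0, 22.0], [-31.0, 83.1, 22.0]] q 1.167119962542813
scene 1 [[-75.4, 4.4, 22.0], [-24.6, 2.4, 22.0]] q 7.476590072761823
scene 2 [[-85.4, -77.5, 22.0], [-35.4, -77.4, 22.0]] q -2.9093679929079315
[[0.1946, 0.9744, -0.1123], [-0.8439, 0.2247, 0.4872], [0.5, 0.0, 0.866]] -77.01595189623275
[ 598.02597094 -215.95557755   93.28591851] [ 7.1 32.9  2. ]
[ 527.38303719 -239.87366251   95.35037666] [ 14.5 -41.4   0.1]
[[ 0.916 -0.401 -0.001]
 [-0.401 -0.916 -0.002]
 [ 0.     0.002 -1.   ]]
```

The rack fit is (565, -218), yaw -77.0°, with residuals under 0.5 px. The carriages are at q ≈ 4, 10 and 0, and the tray is at (566, 236), yaw -5.5°. I'll go above the near lane first.

Request:
{"api": "drive_tool", "payload": {
  "plan": [
    [[-0.4, 11.2, -37.6, 0, -5.34], [-0.4, 11.2, -37.6, 0, -5.34], [-0.4, 11.2, -37.6, 0, -5.34], [-0.4, 11.2, -37.6, 0, -5.34], [-0.4, 11.2, -37.6, 0, -5.34], [-0.4, 11.2, -37.6, 0, -5.34], [-0.4, 11.2, -37.6, 0, -5.34], [-0.4, 11.2, -37.6, 0, -5.34], [-0.4, 11.2, -37.6, 0, -5.34], [-0.4, 11.2, -37.6, 0, -5.34], [-0.4, 11.2, -37.6, 0, 0], [-0.4, 11.2, -37.6, 0, 0], [-0.4, 11.2, -37.6, 0, 0], [-0.4, 11.2, -37.6, 0, 0], [-0.4, 11.2, -37.6, 0, 0], [-0.4, 11.2, -37.6, 0, 0], [-0.4, 11.2, -37.6, 0, 0], [-0.4, 11.2, -37.6, 0, 0], [-0.4, 11.2, -37.6, 0, 0], [-0.4, 11.2, -37.6, 0, 0]]
  ]
}}

```text
clock: 1.77
position: [474.5, -181.6, 231.0]
ee_rot: [0.782, -0.623, -0.0, 0.0]
contact_force: [1.0, 1.4, -0.0]
gripper_width: 59.2
grasp_force: 0.0
```

Request:
{"api": "drive_tool", "payload": {
  "plan": [
    [[-0.4, 0, 0, -35, 0], [-0.4, 0, 0, -35, 0], [-0.4, 0, 0, 0, 0], [-0.4, 0, 0, 0, 0]]
  ]
}}

```text
clock: 2.1
position: [473.4, -179.7, 160.1]
ee_rot: [0.782, -0.623, -0.002, 0.002]
contact_force: [-0.9, 0.4, 1.7]
gripper_width: 59.9
grasp_force: 0.0
```

Run:
```python
from h import *
from scipy.spatial.transform import Rotation as Ro
s=read_state();im,d=get_image("wrist");cv2.imwrite("pics/w1.png",im[...,::-1])
T=Ro.from_quat(s["ee_rot"]).as_matrix();print(s["position"],T.round(3),s["gripper_width"],s["contact_force"],s["clock"],s["joints"])
w=camera_model("wrist");M=w["mount"];R=rackR(np.radians(-77.0));o=np.array([565,-218,88.])
# world->cam
Rc=(T@M[:3,:3]).T;tc=-Rc@(T@M[:3,3]+s["position"]);C["wrist"]=dict(w,R=Rc,t=tc)
for nm,lo,hi,h in(("or",(6,150,120),(16,255,255),24),("gr",(55,80,50),(85,255,255),25)):
    m,b=blobs(im,lo,hi,40)
    for c,k in b:print(nm,c.round(0),k,((ray("wrist",c,o+R@[0,0,h],R[:,2])-o)@R).round(1))
```

```text
[ 473.44296699 -179.72346112  160.0618218 ] [[ 0.224 -0.975 -0.005]
 [-0.975 -0.224 -0.   ]
 [-0.001  0.005 -1.   ]] 59.946777934379234 [-0.86882808  0.44521801  1.74571849] 2.1 [-4.15167634e-02  2.54085279e-01 -3.79343808e-01  4.91773710e-04
 -9.42464208e-01  2.67189020e-01]
or [ 98. 244.] 298 [[-92.4  78.1  24. ]]
or [188. 243.] 287 [[-90.9  -1.4  24. ]]
or [278. 245.] 195 [[-94.4 -81.1  24. ]]
gr [168. 183.] 497 [[-20.3  -3.   25. ]]
gr [ 63. 189.] 609 [[-25.3  73.3  25. ]]
gr [278. 195.] 347 [[-32.3 -80.8  25. ]]
gr [ 94. 233.] 288 [[-75.6  73.8  25. ]]
gr [182. 230.] 217 [[-72.3  -0.8  25. ]]
gr [277. 239.] 161 [[-83.7 -80.1  25. ]]
```

View pics/w1.png

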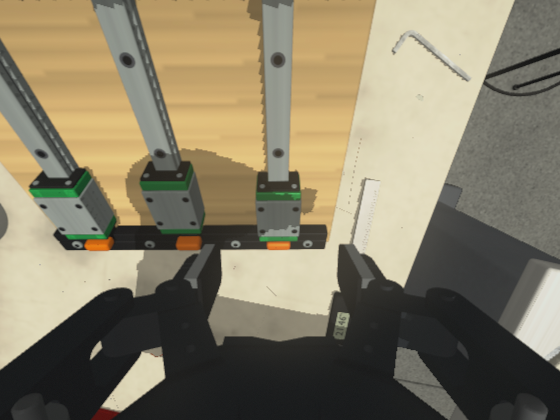

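The wrist view shows the near carriage at (278,217) centred between the fingers, so lane positions agree within about 1 mm. I'll descend and grip.

Request:
{"api": "drive_tool", "payload": {
  "plan": [
    [[-0.4, 0, 0, -35, 0], [-0.4, 0, 0, -35, 0], [-0.4, 0, 0, -15, 0], [-0.4, 0, 0, -10, 0], [-0.4, 0, 0, 0, 0], [1, 0, 0, 0, 0], [1, 0, 0, 0, 0], [1, 0, 0, 0, 0], [1, 0, 0, 0, 0], [1, 0, 0, 0, 0]]
  ]
}}

```text
clock: 2.98
position: [475.4, -179.3, 68.5]
ee_rot: [0.782, -0.623, 0.001, -0.001]
contact_force: [-2.6, 2.8, 5.8]
gripper_width: 32.7
grasp_force: 59.7
```

Request:
{"api": "drive_tool", "payload": {
  "plan": [
    [[1, 1, -4.2, 2.5, 0], [1, 1, -4.2, 2.5, 0], [1, 1, -4.2, 2.5, 0]]
  ]
}}

```text
clock: 3.23
position: [477.8, -190.6, 75.1]
ee_rot: [0.782, -0.623, -0.0, -0.001]
contact_force: [-2.0, 8.7, 2.4]
gripper_width: 32.6
grasp_force: 59.8
```

Request:
{"api": "drive_tool", "payload": {
  "plan": [
    [[1, 1, -4.2, 2.5, 0], [1, 1, -4.2, 2.5, 0]]
  ]
}}

```text
clock: 3.4
position: [479.7, -198.9, 80.1]
ee_rot: [0.782, -0.623, -0.0, -0.001]
contact_force: [-2.0, 9.5, 1.9]
gripper_width: 32.7
grasp_force: 59.8
```

Request:
{"api": "drive_tool", "payload": {
  "plan": [
    [[1, 0.6, -2.5, 1.5, 0]]
  ]
}}

```text
clock: 3.48
position: [480.3, -201.6, 81.7]
ee_rot: [0.782, -0.623, -0.0, -0.001]
contact_force: [-1.4, 9.9, 2.2]
gripper_width: 32.7
grasp_force: 59.8
```

Request:
{"api": "drive_tool", "payload": {
  "plan": [
    [[1, 0.6, -2.5, 1.5, 0]]
  ]
}}

```text
clock: 3.57
position: [480.8, -203.9, 83.1]
ee_rot: [0.782, -0.623, -0.0, -0.001]
contact_force: [-2.3, 9.6, 2.2]
gripper_width: 32.8
grasp_force: 59.8
```

Drag along the rail is about 7.5 N, so this one looks like the binding guide. I'll continue in small steps.

Request:
{"api": "drive_tool", "payload": {
  "plan": [
    [[1, 0.6, -2.5, 1.5, 0]]
  ]
}}

```text
clock: 3.65
position: [481.3, -206.4, 84.5]
ee_rot: [0.782, -0.623, -0.0, -0.001]
contact_force: [-1.3, 8.3, 1.9]
gripper_width: 33.1
grasp_force: 59.8
```

Request:
{"api": "drive_tool", "payload": {
  "plan": [
    [[1, 0.6, -2.5, 1.5, 0]]
  ]
}}

```text
clock: 3.73
position: [481.9, -208.9, 86.0]
ee_rot: [0.782, -0.623, -0.0, -0.001]
contact_force: [-1.4, 9.1, 1.7]
gripper_width: 32.5
grasp_force: 59.8
```

Request:
{"api": "drive_tool", "payload": {
  "plan": [
    [[1, 0.6, -2.5, 1.5, 0]]
  ]
}}

```text
clock: 3.82
position: [482.4, -211.3, 87.4]
ee_rot: [0.782, -0.623, -0.001, -0.001]
contact_force: [-2.3, 9.7, 1.9]
gripper_width: 32.9
grasp_force: 59.7
```

Request:
{"api": "drive_tool", "payload": {
  "plan": [
    [[1, 0.6, -2.5, 1.5, 0]]
  ]
}}

```text
clock: 3.9
position: [483.0, -213.8, 88.9]
ee_rot: [0.782, -0.623, -0.001, -0.001]
contact_force: [-1.8, 9.9, 2.1]
gripper_width: 32.6
grasp_force: 59.7
```

Request:
{"api": "drive_tool", "payload": {
  "plan": [
    [[1, 0.6, -2.5, 1.5, 0]]
  ]
}}

```text
clock: 3.98
position: [483.5, -216.3, 90.4]
ee_rot: [0.782, -0.623, -0.001, -0.001]
contact_force: [-1.5, 8.8, 2.0]
gripper_width: 32.8
grasp_force: 59.7
```

Request:
{"api": "drive_tool", "payload": {
  "plan": [
    [[1, 0.6, -2.5, 1.5, 0]]
  ]
}}

```text
clock: 4.07
position: [484.1, -218.8, 91.9]
ee_rot: [0.782, -0.623, -0.001, -0.001]
contact_force: [-2.8, 9.3, 1.6]
gripper_width: 32.7
grasp_force: 59.7
```

Request:
{"api": "drive_tool", "payload": {
  "plan": [
    [[1, 0.6, -2.5, 1.5, 0]]
  ]
}}

```text
clock: 4.15
position: [484.6, -221.3, 93.3]
ee_rot: [0.782, -0.623, -0.001, -0.001]
contact_force: [-2.0, 9.2, 2.4]
gripper_width: 32.8
grasp_force: 59.7
```

Request:
{"api": "drive_tool", "payload": {
  "plan": [
    [[1, 0.6, -2.5, 1.5, 0]]
  ]
}}

```text
clock: 4.23
position: [485.2, -223.7, 94.8]
ee_rot: [0.782, -0.623, -0.001, -0.001]
contact_force: [-2.8, 10.1, -0.5]
gripper_width: 32.7
grasp_force: 59.7
```

Request:
{"api": "drive_tool", "payload": {
  "plan": [
    [[1, 0.4, -1.7, 1, 0]]
  ]
}}

```text
clock: 4.32
position: [485.4, -225.3, 95.7]
ee_rot: [0.782, -0.623, -0.001, -0.001]
contact_force: [-1.3, 11.7, 1.6]
gripper_width: 33.0
grasp_force: 59.7
```

Request:
{"api": "drive_tool", "payload": {
  "plan": [
    [[1, 0, 0, 0, 0]]
  ]
}}

```text
clock: 4.4
position: [485.4, -225.3, 95.7]
ee_rot: [0.782, -0.623, -0.001, -0.001]
contact_force: [-3.0, 9.8, 2.9]
gripper_width: 33.1
grasp_force: 59.9
```

Request:
{"api": "drive_tool", "payload": {
  "plan": [
    [[1, 0.6, -2.5, 1.5, 0]]
  ]
}}

```text
clock: 4.48
position: [485.2, -225.6, 95.8]
ee_rot: [0.782, -0.624, -0.003, -0.002]
contact_force: [0.1, 24.8, -5.9]
gripper_width: 32.9
grasp_force: 60.0
```

Request:
{"api": "drive_tool", "payload": {
  "plan": [
    [[1, 0.6, -2.5, 1.5, 0]]
  ]
}}

```text
clock: 4.57
position: [484.8, -225.9, 95.9]
ee_rot: [0.782, -0.624, -0.005, -0.003]
contact_force: [0.3, 34.9, -8.0]
gripper_width: 32.6
grasp_force: 60.3
```

It jams at q≈55 mm, so the near lane holds the reject. I'll back off, release, and go to the middle lane.

Request:
{"api": "drive_tool", "payload": {
  "plan": [
    [[1, -0.7, 3.1, -1.5, 0], [1, -0.7, 3.1, -1.5, 0], [-0.4, 0, 0, 0, 0], [-0.4, 0, 0, 0, 0], [-0.4, 0, 0, 0, 0], [-0.4, 0, 0, 20, 0], [-0.4, 0, 0, 30, 0], [-0.4, 22.7, 18.7, 0, 0], [-0.4, 22.7, 18.7, 0, 0], [-0.4, 22.7, 18.7, 0, 0], [-0.4, 0, 0, -35, 0], [-0.4, 0, 0, -20, 0], [-0.4, 0, 0, -13.8, 0], [-0.4, 0, 0, -5, 0], [-0.4, 0, 0, 0, 0]]
  ]
}}

```text
clock: 5.82
position: [553.6, -170.4, 70.1]
ee_rot: [0.782, -0.623, -0.001, 0.001]
contact_force: [0.1, -0.4, 0.5]
gripper_width: 59.4
grasp_force: 0.0
```

Request:
{"api": "drive_tool", "payload": {
  "plan": [
    [[1, 0, 0, 0, 0], [1, 0, 0, 0, 0], [1, 0, 0, 0, 0], [1, 0, 0, 0, 0], [1, 0, 0, 0, 0]]
  ]
}}

```text
clock: 6.23
position: [554.5, -170.0, 72.5]
ee_rot: [0.782, -0.623, 0.001, -0.001]
contact_force: [-2.2, 2.1, 6.4]
gripper_width: 32.4
grasp_force: 61.1
```

Request:
{"api": "drive_tool", "payload": {
  "plan": [
    [[1, 1, -4.2, 3, 0], [1, 1, -4.2, 3, 0], [1, 1, -4.2, 3, 0]]
  ]
}}

```text
clock: 6.48
position: [557.2, -182.4, 79.9]
ee_rot: [0.782, -0.623, -0.0, -0.0]
contact_force: [-0.1, 2.0, -3.5]
gripper_width: 33.1
grasp_force: 60.1
```

Request:
{"api": "drive_tool", "payload": {
  "plan": [
    [[1, 0.6, -2.5, 1.5, 0], [1, 0.6, -2.5, 1.5, 0]]
  ]
}}

```text
clock: 6.65
position: [558.4, -187.8, 83.1]
ee_rot: [0.782, -0.623, 0.0, -0.0]
contact_force: [-0.1, 2.9, -0.0]
gripper_width: 32.8
grasp_force: 60.3
```

Request:
{"api": "drive_tool", "payload": {
  "plan": [
    [[1, 0.6, -2.5, 1.5, 0], [1, 0.6, -2.5, 1.5, 0]]
  ]
}}

```text
clock: 6.82
position: [559.6, -192.7, 86.0]
ee_rot: [0.782, -0.623, 0.0, -0.0]
contact_force: [-0.5, 3.1, -1.5]
gripper_width: 32.8
grasp_force: 60.3
```

Drag is only about 3 N here, so this guide is sound. I'll run it on.

Request:
{"api": "drive_tool", "payload": {
  "plan": [
    [[1, 1.5, -6.3, 3.7, 0], [1, 1.5, -6.3, 3.7, 0], [1, 1.5, -6.3, 3.7, 0], [1, 1.5, -6.3, 3.7, 0], [1, 1.5, -6.3, 3.7, 0], [1, 1.5, -6.3, 3.7, 0], [1, 1.5, -6.3, 3.7, 0], [1, 1.5, -6.3, 3.7, 0]]
  ]
}}

```text
clock: 7.48
position: [571.1, -243.5, 116.1]
ee_rot: [0.782, -0.623, -0.0, 0.0]
contact_force: [-1.1, 4.5, 1.7]
gripper_width: 32.7
grasp_force: 60.5
```

Request:
{"api": "drive_tool", "payload": {
  "plan": [
    [[1, 0.6, -2.5, 1.5, 0], [1, 0.6, -2.5, 1.5, 0]]
  ]
}}

```text
clock: 7.65
position: [572.2, -248.4, 119.0]
ee_rot: [0.782, -0.623, -0.0, 0.0]
contact_force: [-2.1, 4.3, 1.5]
gripper_width: 32.8
grasp_force: 60.7
```

Request:
{"api": "drive_tool", "payload": {
  "plan": [
    [[1, 0.6, -2.5, 1.5, 0]]
  ]
}}

```text
clock: 7.73
position: [572.7, -250.6, 120.3]
ee_rot: [0.782, -0.623, -0.0, 0.0]
contact_force: [-1.1, 4.9, 2.4]
gripper_width: 32.7
grasp_force: 60.7
```

Request:
{"api": "drive_tool", "payload": {
  "plan": [
    [[1, 0.6, -2.5, 1.5, 0]]
  ]
}}

```text
clock: 7.82
position: [573.3, -253.0, 121.7]
ee_rot: [0.782, -0.623, -0.001, 0.0]
contact_force: [-2.0, 4.2, 1.5]
gripper_width: 33.0
grasp_force: 60.7
```

Request:
{"api": "drive_tool", "payload": {
  "plan": [
    [[1, 0.6, -2.5, 1.5, 0]]
  ]
}}

```text
clock: 7.9
position: [573.8, -255.4, 123.1]
ee_rot: [0.782, -0.623, -0.001, 0.0]
contact_force: [-2.7, 3.0, 2.4]
gripper_width: 32.6
grasp_force: 60.7
```

Request:
{"api": "drive_tool", "payload": {
  "plan": [
    [[1, 0.4, -1.7, 1, 0]]
  ]
}}

```text
clock: 7.98
position: [574.1, -256.4, 123.7]
ee_rot: [0.782, -0.623, -0.001, -0.0]
contact_force: [-2.0, 10.7, 1.3]
gripper_width: 32.8
grasp_force: 60.5
```

Request:
{"api": "drive_tool", "payload": {
  "plan": [
    [[1, 0.4, -1.7, 1, 0]]
  ]
}}

```text
clock: 8.07
position: [574.1, -256.9, 124.0]
ee_rot: [0.782, -0.623, -0.002, -0.001]
contact_force: [-2.4, 10.5, 0.1]
gripper_width: 32.8
grasp_force: 60.6
```

Request:
{"api": "drive_tool", "payload": {
  "plan": [
    [[1, 0, 0, 0, 0]]
  ]
}}

```text
clock: 8.15
position: [574.2, -257.1, 124.1]
ee_rot: [0.782, -0.623, -0.002, -0.0]
contact_force: [-2.9, 9.6, 0.8]
gripper_width: 32.8
grasp_force: 60.5
```

Request:
{"api": "drive_tool", "payload": {
  "plan": [
    [[1, 0.4, -1.7, 1, 0]]
  ]
}}

```text
clock: 8.23
position: [574.3, -258.0, 124.6]
ee_rot: [0.782, -0.623, -0.003, -0.001]
contact_force: [-1.4, 16.6, -2.8]
gripper_width: 33.2
grasp_force: 60.1
```

Request:
{"api": "drive_tool", "payload": {
  "plan": [
    [[1, 0.2, -0.9, 0.5, 0]]
  ]
}}

```text
clock: 8.32
position: [574.2, -257.9, 124.6]
ee_rot: [0.782, -0.623, -0.004, -0.001]
contact_force: [-1.4, 16.9, -1.5]
gripper_width: 32.5
grasp_force: 60.4
```

It's firmly at the stop. I'll relax, release, and go to the far lane.

Request:
{"api": "drive_tool", "payload": {
  "plan": [
    [[1, -0.7, 3, -1.7, 0], [-0.4, 0, 0, 0, 0], [-0.4, 0, 0, 0, 0], [-0.4, 0, 0, 0, 0], [-0.4, 0, 0, 15, 0], [-0.4, 0, 0, 25, 0], [-0.4, 13.9, 27.8, 0, 0], [-0.4, 13.9, 27.8, 0, 0], [-0.4, 13.9, 27.8, 0, 0], [-0.4, 13.9, 27.8, 0, 0], [-0.4, 0, 0, -35, 0], [-0.4, 0, 0, -35, 0], [-0.4, 0, 0, -17, 0], [-0.4, 0, 0, -10, 0], [-0.4, 0, 0, 0, 0]]
  ]
}}

```text
clock: 9.57
position: [629.7, -147.7, 65.5]
ee_rot: [0.782, -0.623, -0.002, 0.001]
contact_force: [-0.6, 0.3, -0.2]
gripper_width: 60.0
grasp_force: 0.0
```

Request:
{"api": "drive_tool", "payload": {
  "plan": [
    [[1, 0, 0, 0, 0], [1, 0, 0, 0, 0], [1, 0, 0, 0, 0], [1, 0, 0, 0, 0], [1, 0, 0, 0, 0]]
  ]
}}

```text
clock: 9.98
position: [631.6, -147.3, 69.9]
ee_rot: [0.782, -0.623, 0.001, -0.001]
contact_force: [-1.9, 1.7, 6.0]
gripper_width: 32.6
grasp_force: 61.6
```

Request:
{"api": "drive_tool", "payload": {
  "plan": [
    [[1, 1, -4.2, 3, 0], [1, 1, -4.2, 3, 0], [1, 1, -4.2, 3, 0]]
  ]
}}

```text
clock: 10.23
position: [634.3, -159.5, 77.2]
ee_rot: [0.782, -0.623, 0.0, -0.001]
contact_force: [1.0, 3.8, 0.1]
gripper_width: 32.6
grasp_force: 61.0
```

Request:
{"api": "drive_tool", "payload": {
  "plan": [
    [[1, 0.6, -2.5, 1.5, 0], [1, 0.6, -2.5, 1.5, 0]]
  ]
}}

```text
clock: 10.4
position: [635.5, -164.9, 80.3]
ee_rot: [0.782, -0.623, 0.0, -0.0]
contact_force: [-0.2, 5.2, 1.6]
gripper_width: 32.9
grasp_force: 61.2
```

Request:
{"api": "drive_tool", "payload": {
  "plan": [
    [[1, 1.5, -6.3, 3.7, 0], [1, 1.5, -6.3, 3.7, 0], [1, 1.5, -6.3, 3.7, 0], [1, 1.5, -6.3, 3.7, 0]]
  ]
}}

```text
clock: 10.73
position: [641.1, -190.0, 95.2]
ee_rot: [0.782, -0.623, -0.0, -0.0]
contact_force: [-0.1, 5.7, 3.0]
gripper_width: 32.9
grasp_force: 61.3
```

Request:
{"api": "drive_tool", "payload": {
  "plan": [
    [[1, 1.5, -6.3, 3.7, 0], [1, 1.5, -6.3, 3.7, 0], [1, 1.5, -6.3, 3.7, 0], [1, 1.5, -6.3, 3.7, 0], [1, 1.5, -6.3, 3.7, 0]]
  ]
}}

```text
clock: 11.15
position: [648.2, -221.4, 113.8]
ee_rot: [0.782, -0.623, -0.0, -0.0]
contact_force: [-0.6, 5.9, 4.1]
gripper_width: 33.2
grasp_force: 61.5
```

Request:
{"api": "drive_tool", "payload": {
  "plan": [
    [[1, 0.6, -2.5, 1.5, 0], [1, 0.6, -2.5, 1.5, 0]]
  ]
}}

```text
clock: 11.32
position: [649.4, -226.5, 116.8]
ee_rot: [0.782, -0.623, -0.0, -0.0]
contact_force: [-2.1, 5.7, 4.4]
gripper_width: 33.1
grasp_force: 61.5
```

Request:
{"api": "drive_tool", "payload": {
  "plan": [
    [[1, 0.6, -2.5, 1.5, 0], [1, 0.6, -2.5, 1.5, 0]]
  ]
}}

```text
clock: 11.48
position: [650.4, -231.3, 119.6]
ee_rot: [0.782, -0.623, -0.001, 0.0]
contact_force: [-2.1, 5.5, 3.7]
gripper_width: 32.6
grasp_force: 61.5
```

Request:
{"api": "drive_tool", "payload": {
  "plan": [
    [[1, 0.6, -2.5, 1.5, 0]]
  ]
}}

```text
clock: 11.57
position: [651.0, -233.8, 121.1]
ee_rot: [0.782, -0.623, -0.001, 0.0]
contact_force: [-1.6, 5.9, 4.3]
gripper_width: 32.9
grasp_force: 61.5
```

Request:
{"api": "drive_tool", "payload": {
  "plan": [
    [[1, 0.6, -2.5, 1.5, 0]]
  ]
}}

```text
clock: 11.65
position: [651.6, -236.3, 122.6]
ee_rot: [0.782, -0.623, -0.001, 0.0]
contact_force: [-2.1, 5.6, 3.8]
gripper_width: 32.8
grasp_force: 61.5
```

Request:
{"api": "drive_tool", "payload": {
  "plan": [
    [[1, 0.4, -1.7, 1, 0]]
  ]
}}

```text
clock: 11.73
position: [652.0, -238.1, 123.6]
ee_rot: [0.782, -0.623, -0.001, 0.0]
contact_force: [-1.8, 6.4, 4.2]
gripper_width: 33.0
grasp_force: 61.6
```

Request:
{"api": "drive_tool", "payload": {
  "plan": [
    [[1, 0.4, -1.7, 1, 0]]
  ]
}}

```text
clock: 11.82
position: [652.2, -239.1, 124.2]
ee_rot: [0.782, -0.623, -0.001, -0.0]
contact_force: [-0.7, 11.3, 3.0]
gripper_width: 33.0
grasp_force: 61.3
```

Request:
{"api": "drive_tool", "payload": {
  "plan": [
    [[1, 0.4, -1.7, 1, 0]]
  ]
}}

```text
clock: 11.9
position: [652.2, -239.4, 124.4]
ee_rot: [0.782, -0.623, -0.002, -0.001]
contact_force: [-1.5, 13.4, 2.3]
gripper_width: 33.1
grasp_force: 61.3
```

Request:
{"api": "drive_tool", "payload": {
  "plan": [
    [[1, 0.4, -1.7, 1, 0]]
  ]
}}

```text
clock: 11.98
position: [652.1, -240.2, 124.8]
ee_rot: [0.782, -0.623, -0.003, -0.001]
contact_force: [-1.5, 13.9, 1.7]
gripper_width: 32.8
grasp_force: 61.3
```

Request:
{"api": "drive_tool", "payload": {
  "plan": [
    [[1, 0.2, -0.9, 0.5, 0]]
  ]
}}

```text
clock: 12.07
position: [652.2, -240.8, 125.2]
ee_rot: [0.782, -0.623, -0.004, -0.001]
contact_force: [-2.3, 16.3, 1.7]
gripper_width: 32.4
grasp_force: 61.2
```

Request:
{"api": "drive_tool", "payload": {
  "plan": [
    [[1, -0.7, 3, -1.7, 0], [-0.4, 0, 0, 0, 0], [-0.4, 0, 0, 0, 0], [-0.4, 0, 0, 0, 0], [-0.4, 0, 0, 20, 0], [-0.4, 0, 0, 25, 0], [-0.4, -33.4, 3, 0, 0], [-0.4, -33.4, 3, 0, 0], [-0.4, -33.4, 3, 0, 0], [-0.4, -33.4, 3, 0, 0], [-0.4, -33.4, 3, 0, 0], [-0.4, 0, 0, 0, 0], [-0.4, 0, 0, 0, 0]]
  ]
}}

```text
clock: 13.15
position: [484.6, -226.9, 170.7]
ee_rot: [0.782, -0.623, 0.0, 0.0]
contact_force: [1.0, 0.2, 1.0]
gripper_width: 60.0
grasp_force: 0.0
```

Run:
```python
from h import *
from scipy.spatial.transform import Rotation as Ro
s=read_state();im,d=get_image("wrist");cv2.imwrite("pics/w2.png",im[...,::-1])
T=Ro.from_quat(s["ee_rot"]).as_matrix();print(s["position"],s["contact_force"],s["clock"])
w=camera_model("wrist");M=w["mount"];R=rackR(np.radians(-77.0));o=np.array([565,-218,88.])
Rc=(T@M[:3,:3]).T;tc=-Rc@(T@M[:3,3]+s["position"]);C["wrist"]=dict(w,R=Rc,t=tc)
for nm,lo,hi,h in(("or",(6,150,120),(16,255,255),24),("gr",(55,80,50),(85,255,255),25)):
    m,b=blobs(im,lo,hi,40)
    for c,k in b:print(nm,c.round(0),k,((ray("wrist",c,o+R@[0,0,h],R[:,2])-o)@R).round(1))
```

```text
[ 484.62823974 -226.89210647  170.68208307] [0.95729428 0.18988883 1.0459342 ] 13.15
or [121.  98.] 1033 [[96.4 -1.5 24. ]]
or [277. 100.] 950 [[ 95.7 -79.9  24. ]]
or [112. 283.] 234 [[-86.2  77.4  24. ]]
or [277. 284.] 261 [[-87.7 -78.9  24. ]]
gr [ 15. 119.] 578 [[86.  58.2 25. ]]
gr [134. 123.] 1065 [[83.  -3.4 25. ]]
gr [ 45. 190.] 613 [[34.5 71.9 25. ]]
gr [159. 193.] 444 [[32.2 -2.  25. ]]
gr [277. 205.] 378 [[ 20.1 -79.4  25. ]]
gr [277. 250.] 156 [[-31.1 -79.1  25. ]]
```

View pics/w2.png

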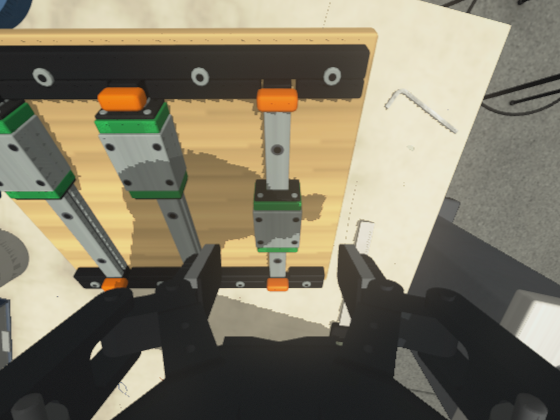

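The middle carriage at (140,160) is up against its plug. The jammed one at (277,225) sits mid-rail between the fingers. I'll grip it and lift square to the board.

Request:
{"api": "drive_tool", "payload": {
  "plan": [
    [[-0.4, 0, 0, -35, 0], [-0.4, 0, 0, -25, 0], [-0.4, 0, 0, -14, 0], [-0.4, 0, 0, 0, 0], [1, 0, 0, 0, 0], [1, 0, 0, 0, 0], [1, 0, 0, 0, 0], [1, 0, 0, 0, 0], [1, 0, 0, 0, 0]]
  ]
}}

```text
clock: 13.95
position: [486.7, -226.5, 97.1]
ee_rot: [0.782, -0.623, 0.001, -0.0]
contact_force: [-1.1, -1.5, 3.0]
gripper_width: 33.1
grasp_force: 60.9
```

Request:
{"api": "drive_tool", "payload": {
  "plan": [
    [[1, -0.4, 2, 3.5, 0], [1, -0.6, 2.4, 4.3, 0], [1, -0.6, 2.4, 4.3, 0], [1, -0.6, 2.4, 4.3, 0], [1, -0.6, 2.4, 4.3, 0], [1, -0.6, 2.4, 4.3, 0]]
  ]
}}

```text
clock: 14.45
position: [482.6, -211.8, 121.4]
ee_rot: [0.782, -0.623, 0.0, -0.0]
contact_force: [0.3, -0.5, -4.1]
gripper_width: 33.1
grasp_force: 60.1
```

Request:
{"api": "drive_tool", "payload": {
  "plan": [
    [[1, 0, 5, 25, 0], [1, 0, 5, 30, 0], [1, 0, 5, 30, 0], [1, 6.9, 36, 0, 7.15], [1, 6.9, 36, 0, 7.15], [1, 6.9, 36, 0, 7.15], [1, 6.9, 36, 0, 7.15], [1, 6.9, 36, 0, 7.15], [1, 6.9, 36, 0, 7.15], [1, 6.9, 36, 0, 7.15], [1, 6.9, 36, 0, 7.15], [1, 6.9, 36, 0, 7.15], [1, 6.9, 36, 0, 7.15], [1, 6.9, 36, 0, 0], [1, 6.9, 36, 0, 0], [1, 0, 0, 0, 0], [1, 0, 0, 0, 0]]
  ]
}}

```text
clock: 15.87
position: [565.0, 236.9, 205.3]
ee_rot: [0.999, -0.047, -0.001, 0.0]
contact_force: [-1.1, -0.6, -4.7]
gripper_width: 32.6
grasp_force: 61.3
```

Run:
```python
from h import *
s=read_state();print(s["position"],s["contact_force"],s["clock"],s["joints"])
im,d=get_image("scene");im2,_=get_image("top")
o=np.zeros((420,800,3),np.uint8);o[:,:400]=cv2.resize(im[80:290,130:330],(400,420));o[:,400:]=cv2.resize(im2[110:320,130:330],(400,420));cv2.imwrite("pics/s3.png",o[...,::-1])
```

```text
[565.0282538  236.85670026 205.25392784] [-1.10940379 -0.62746903 -4.65746128] 15.8667 [ 6.60625026e-01  3.83090813e-01 -6.18278098e-02 -4.34648449e-04
 -1.12712196e+00  8.16322911e-01]
```

View pics/s3.png

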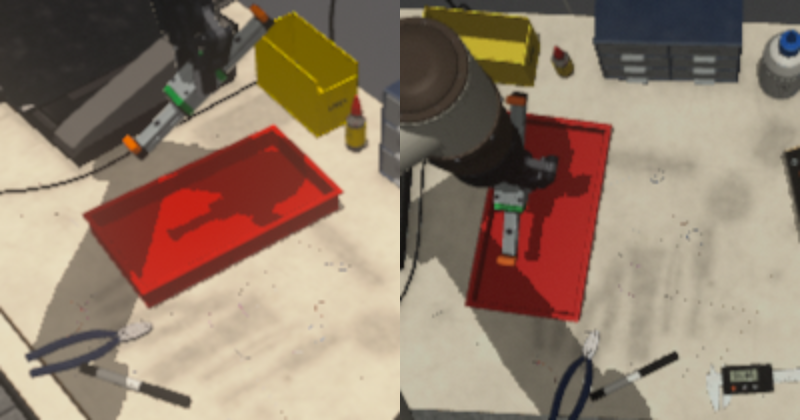

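The guide is held at its 30° tilt over the tray, upper end toward the back and parallel to the tray. I'll lower until the low end touches, then rotate it down flat along an arc.

Request:
{"api": "drive_tool", "payload": {
  "plan": [
    [[1, -7, 0.6, -30, 0], [1, -7, 0.6, -30, 0], [1, 0, 0, -30, 0], [1, 0, 0, -25, 0], [1, 0, 0, -15, 0], [1, 0, 0, -5, 0], [1, 0, 0, 0, 0]]
  ]
}}

```text
clock: 16.55
position: [550.9, 234.4, 70.0]
ee_rot: [0.999, -0.049, -0.001, 0.001]
contact_force: [-0.6, 0.7, -4.0]
gripper_width: 32.7
grasp_force: 61.2
```

Request:
{"api": "drive_tool", "payload": {
  "plan": [
    [[1, 0, 0, -3, 0], [1, 0, 0, 0, 0]]
  ]
}}

```text
clock: 16.72
position: [552.4, 236.1, 69.3]
ee_rot: [0.999, -0.049, 0.001, -0.001]
contact_force: [-0.4, 1.2, -3.7]
gripper_width: 32.9
grasp_force: 61.2
```

Request:
{"api": "drive_tool", "payload": {
  "plan": [
    [[1, 0, 0, -3, 0], [1, 0, 0, 0, 0]]
  ]
}}

```text
clock: 16.88
position: [551.8, 236.2, 65.7]
ee_rot: [0.999, -0.049, 0.001, -0.001]
contact_force: [0.5, 0.3, -4.6]
gripper_width: 32.5
grasp_force: 61.2
```

Request:
{"api": "drive_tool", "payload": {
  "plan": [
    [[1, 0, 0, -3, 0], [1, 0, 0, 0, 0]]
  ]
}}

```text
clock: 17.05
position: [552.0, 236.4, 62.5]
ee_rot: [0.999, -0.048, 0.001, -0.0]
contact_force: [-0.9, 0.0, -1.7]
gripper_width: 32.2
grasp_force: 61.5
```

Request:
{"api": "drive_tool", "payload": {
  "plan": [
    [[1, 1, -0.1, -3, 0], [1, 0, 0, 0, 0]]
  ]
}}

```text
clock: 17.22
position: [553.6, 236.3, 60.3]
ee_rot: [0.999, -0.048, 0.001, -0.0]
contact_force: [0.9, 0.2, 4.8]
gripper_width: 32.9
grasp_force: 62.2
```

Request:
{"api": "drive_tool", "payload": {
  "plan": [
    [[1, 1.7, -0.2, -2.5, 0], [1, 1.7, -0.2, -2.5, 0], [1, 1.3, -0.1, -2.5, 0], [1, 0, 0, 0, 0]]
  ]
}}

```text
clock: 17.55
position: [559.4, 235.9, 53.0]
ee_rot: [0.999, -0.048, 0.002, -0.001]
contact_force: [3.1, -0.5, 4.6]
gripper_width: 32.6
grasp_force: 62.1
```

Request:
{"api": "drive_tool", "payload": {
  "plan": [
    [[1, 1.3, -0.1, -2.5, 0], [1, 1.3, -0.1, -2.5, 0], [1, 1.3, -0.1, -2.5, 0], [1, 0, 0, 0, 0]]
  ]
}}

```text
clock: 17.88
position: [563.2, 235.7, 45.3]
ee_rot: [0.999, -0.048, 0.002, -0.001]
contact_force: [4.8, -1.1, 5.4]
gripper_width: 32.7
grasp_force: 61.9
```

Request:
{"api": "drive_tool", "payload": {
  "plan": [
    [[1, 1.5, -0.1, -2.5, 0], [1, 1.5, -0.1, -2.5, 0], [1, 1.2, -0.1, -2.5, 0], [1, 1.2, -0.1, -2.5, 0], [1, 0, 0, 0, 0]]
  ]
}}

```text
clock: 18.3
position: [568.0, 235.2, 34.7]
ee_rot: [0.999, -0.048, 0.001, -0.001]
contact_force: [3.8, -0.7, 4.2]
gripper_width: 32.6
grasp_force: 61.9
```

Request:
{"api": "drive_tool", "payload": {
  "plan": [
    [[1, 1, -0.1, -2.5, 0], [1, 1, -0.1, -2.5, 0], [1, 0.7, -0.1, -2.5, 0], [1, 0, 0, 0, 0]]
  ]
}}

```text
clock: 18.63
position: [570.2, 234.8, 26.8]
ee_rot: [0.999, -0.048, 0.001, -0.001]
contact_force: [4.6, -1.3, 5.6]
gripper_width: 32.6
grasp_force: 62.0
```

Request:
{"api": "drive_tool", "payload": {
  "plan": [
    [[1, 0.6, 0, -2.5, 0], [1, 0.5, 0, -2, 0], [1, 0, 0, 0, 0]]
  ]
}}

```text
clock: 18.88
position: [571.2, 234.8, 22.3]
ee_rot: [0.999, -0.048, 0.001, -0.0]
contact_force: [5.0, -0.1, 4.9]
gripper_width: 32.7
grasp_force: 62.0
```

Request:
{"api": "drive_tool", "payload": {
  "plan": [
    [[1, 0.3, 0, -2, 0], [1, 0, 0, 0, 0]]
  ]
}}

```text
clock: 19.05
position: [571.5, 234.8, 20.2]
ee_rot: [0.999, -0.048, 0.001, -0.001]
contact_force: [5.9, -0.2, 4.4]
gripper_width: 32.4
grasp_force: 61.9
```

Run:
```python
from h import *
s=read_state();print(s["position"],s["contact_force"],s["clock"])
im,d=get_image("scene");cv2.imwrite("pics/s4.png",cv2.resize(im[100:260,150:350],(750,600))[...,::-1])
```

```text
[571.54205307 234.81864255  20.2389506 ] [ 5.9029983  -0.19895157  4.41879547] 19.05
```

View pics/s4.png

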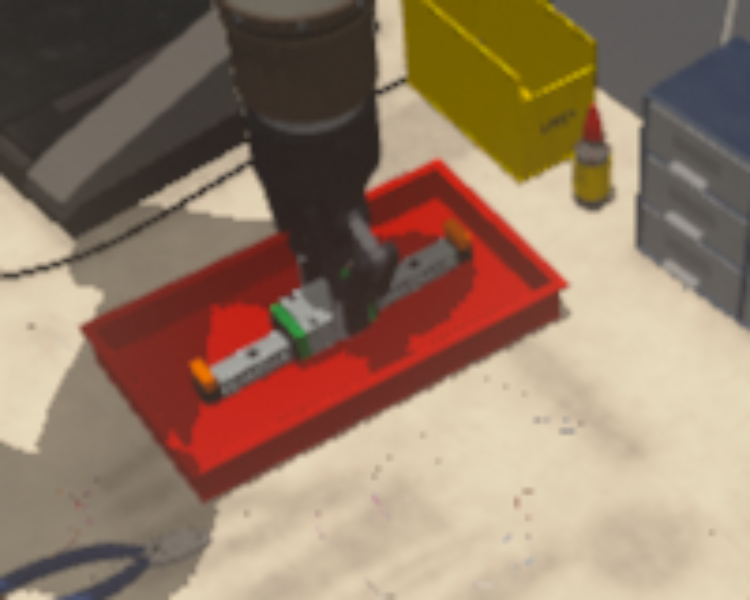

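The guide is nearly flat inside the tray, its ends at about (205,378) and (458,240), clear of the walls. I'll lower until the force rises.

Request:
{"api": "drive_tool", "payload": {
  "plan": [
    [[1, 0.2, 0, -2, 0], [1, 0, 0, 0, 0]]
  ]
}}

```text
clock: 19.27
position: [571.5, 234.7, 18.0]
ee_rot: [0.999, -0.048, 0.001, -0.0]
contact_force: [4.8, -0.9, 3.5]
gripper_width: 33.1
grasp_force: 61.8
```

Request:
{"api": "drive_tool", "payload": {
  "plan": [
    [[1, 0.1, 0, -1.5, 0], [1, 0, 0, 0, 0]]
  ]
}}

```text
clock: 19.43
position: [571.6, 234.8, 16.5]
ee_rot: [0.999, -0.048, 0.001, -0.001]
contact_force: [5.4, -0.0, 3.4]
gripper_width: 32.7
grasp_force: 61.9
```

Request:
{"api": "drive_tool", "payload": {
  "plan": [
    [[1, 0, 0, -1.5, 0], [1, 0, 0, 0, 0]]
  ]
}}

```text
clock: 19.6
position: [571.6, 234.7, 15.0]
ee_rot: [0.999, -0.048, 0.001, -0.0]
contact_force: [5.8, -0.0, 4.0]
gripper_width: 32.4
grasp_force: 62.0
```

Request:
{"api": "drive_tool", "payload": {
  "plan": [
    [[1, 0, 0, -1.5, 0], [1, 0, 0, 0, 0]]
  ]
}}

```text
clock: 19.77
position: [571.5, 234.7, 13.4]
ee_rot: [0.999, -0.048, 0.001, -0.0]
contact_force: [5.3, 0.5, 3.3]
gripper_width: 32.9
grasp_force: 61.9
```

Run:
```python
from h import *
for n in("scene","top"):
    im,d=get_image(n);c=C[n]
    m,b=blobs(im,(6,150,60),(18,255,255),8)
    for q,k in b:
        u,v=q.round().astype(int);z=np.median(d[v-1:v+2,u-1:u+2]);X=(np.array([(q[0]-c["cx"])/c["fx"]*z,(q[1]-c["cy"])/c["fy"]*z,z])-c["t"])@c["R"]
        if X[1]>50:print(n,q.round(1),k,X.round(1))
```

```text
scene [305.9 131.5] 10 [776.8 225.8  70.4]
scene [271.9 165.9] 41 [661.9 220.4  30.3]
scene [203.4 199.5] 47 [476.6 241.9  26. ]
top [206.9 181.5] 29 [663.7 224.8  30.6]
top [194.1 249.9] 33 [476.6 242.6  31. ]
```

Request:
{"api": "drive_tool", "payload": {
  "plan": [
    [[1, 0, 0, -1.5, 0], [1, 0, 0, 0, 0]]
  ]
}}

```text
clock: 20.03
position: [571.6, 234.9, 12.7]
ee_rot: [0.999, -0.048, 0.001, -0.0]
contact_force: [3.4, 0.0, 6.9]
gripper_width: 32.6
grasp_force: 62.2
```

Both plug tops are at about 30 mm and the force has risen, so the guide is flat. I'll release and retreat.

Request:
{"api": "drive_tool", "payload": {
  "plan": [
    [[1, 0.5, 0, 0.7, 0], [0.1, 0, 0, 0, 0], [-0.2, 0, 0, 0, 0], [-0.4, 0, 0, 0, 0], [-0.4, 0, 0, 0, 0], [-0.4, 0, 0, 10, 0], [-0.4, 0, 0, 25, 0], [-0.4, 0, 0, 35, 0], [-0.4, 0, 0, 35, 0], [-0.4, 0, 0, 35, 0], [-0.4, -35, 0, 20, 0], [-0.4, -35, 0, 0, 0], [-0.4, -35, 0, 0, 0], [-0.4, -35, 0, 0, 0], [-0.4, 0, 0, 0, 0]]
  ]
}}

```text
clock: 21.28
position: [425.7, 232.4, 173.1]
ee_rot: [0.999, -0.048, -0.002, 0.0]
contact_force: [-0.7, 0.0, -0.5]
gripper_width: 59.6
grasp_force: 0.0
```

Run:
```python
from h import *
s=read_state();print(s["position"],s["contact_force"],s["clock"])
im,d=get_image("scene");im2,_=get_image("top")
o=np.zeros((600,800,3),np.uint8);o[:,:400]=cv2.resize(im[110:410,290:490],(400,600));o[:300,400:]=cv2.resize(im2[145:295,310:450],(400,300));o[300:,400:]=cv2.resize(im2[150:300,150:350],(400,300));cv2.imwrite("pics/s5.png",o[...,::-1])
R=rackR(np.radians(-77.0));O=np.array([565,-218,88.])
for nm,lo,hi,h in(("or",(6,150,120),(16,255,255),24),("gr",(55,80,50),(85,255,255),25)):
    for c,k in blobs(im2,lo,hi,8)[1]:
        if c[0]>310:print(nm,k,((ray("top",c,O+R@[0,0,h],R[:,2])-O)@R).round(1))
        else:print("tray",nm,k,ray("top",c,np.array([0,0,29.]),np.array([0,0,1.])).round(0))
```

```text
[425.65646465 232.3586778  173.1342624 ] [-0.67145834  0.01726242 -0.53998285] 21.2833
or 31 [[95.1 80.3 24. ]]
tray or 24 [[665. 224.  29.]]
or 27 [[-92.8  80.6  24. ]]
or 33 [[95.4  0.3 24. ]]
or 30 [[-92.6   0.6  24. ]]
tray or 10 [[478. 243.  29.]]
gr 50 [[82.4 79.5 25. ]]
gr 38 [[32.6 79.5 25. ]]
gr 50 [[82.7 -0.7 25. ]]
tray gr 30 [[588. 231.  29.]]
gr 40 [[32.9 -0.1 25. ]]
tray gr 26 [[538. 237.  29.]]
```

View pics/s5.png

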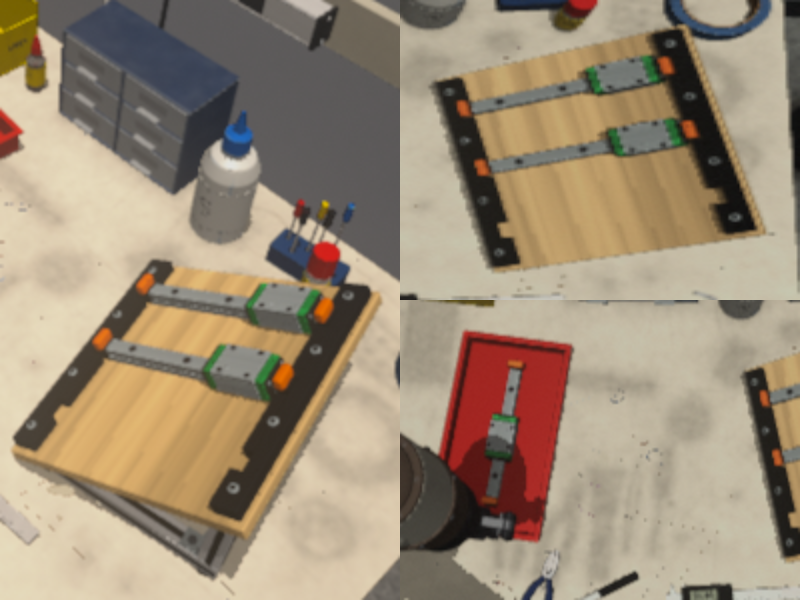

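The final view shows both sound guides seated in their notches with carriages against the upper plugs (q ≈ 115). The reject lies flat in the tray, with its carriage where it jammed, and the arm is clear.

```bash
python3 -c "
from bench import *
print(job_done())"
```

```text
the job is handed in; nothing more can be done
None
```

The job is handed in: the far and middle guides ran freely and stay on the rack with their carriages against the upper stops, and the near guide, whose carriage jammed at about 55 mm, lies flat in the red reject tray.

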